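# Shut the recessed gas valve with its loose crank

### The arm

A 6-joint arm with a two-finger parallel gripper is mounted at the origin on the work surface. World frame = base frame: x ahead of the robot, y to its left, z up, the work surface at z = 0. Lengths are in m, angles in degrees, forces in N, time in s.
With the tool pointing down it reaches from about 0.25 to 0.725 m from the base axis. Payload 9.7 kg.
Tool frame: the origin (TCP) lies at the very end of the fingers, on their centre line; the grasp point (between the pads) lies 19 mm behind it; y points along the fingers, x is the direction in which the jaws open and shut, and the axes are right-handed (so a half turn about y gives the same grasp; the last joint's range is limited). The gripper opens to 85 mm and grips with 20 to 120 N. Pads are 22 mm wide; open, the fingers measure 114 mm over their backs; the gripper's body (76 mm by 85 mm) begins 54 mm behind the grasp point. The pads swing forward as they close: fully open they stand 13 mm farther back than shut.
Start: joints at [66.807, 4.979, 10.078, 95.1, 0, 90], TCP at [0.217, 0.506, 0.231] pointing down, gripper open.
Joint ranges: [-179.16, 179.16], [-48.56, 103.87], [-65.8, 70.77], [-126.05, 130.52], [-82.76, 87.17], [-180, 180]. Speed limits (degrees/s): [127.2, 127.2, 147.25, 180, 180, 180].

### API

Orientations are given as [roll, pitch, yaw] about the fixed x, y, z axes, in that order (R = Rz(yaw) Ry(pitch) Rx(roll)).
In Python, from workcell import bot gives the robot as it stands.
- The arm moves only by the shell command python3 -m jog 'ROWS' [FORCE]. ROWS is JSON, a list of rows, each a list of 7 numbers: the closure, from 0 (fully open) to 1 (shut), then the shift along the world's x, y, z in units of 25 mm (1.0 is 25 mm), then the turn, a rotation vector about the world's x, y, z in units of 5 degrees (1.0 is 5 degrees). A call has 1 to 5 rows; each row is the pose to reach, as a shift and turn from the pose commanded when the call began; what a row does not reach only later rows make up. A row lasts 1/10 s, in which the tool goes at most 50 mm and 8.59 degrees, less where a joint would pass 70% of its speed; a pose out of reach is approached as far as the arm can. A call with a gripper value outside its range is refused whole. The fingers move at their own pace and stop on an object; FORCE is the grip in N (left out, the last holds). Time passes only in rows, so rows that repeat a pose let the fingers close. It gives the time, the measured TCP pose, the force and the opening at its end, in the units of the state.
- bot.get_obs(): the state, without advancing time (a new reading comes with each control period).
- bot.camera(name): name is "side" or "top" or "wrist"; returns (picture, depth): 384x512x3 uint8, red, green, blue; 384x512 float32, m along the optical axis (not along the pixel's ray), 0 where there is no reading.
- bot.camera_model(name): a dict with "fx", "fy", "cx", "cy" (pixels), "k1" (the pictures are not rectified: a ray, as slopes to the right and down, at radius r is drawn at 1 + k1 r^2 times it, then the intrinsics apply), "rvec" (rotation vector, rad) and "tvec" (3), from world to camera coordinates, as OpenCV has them; the wrist camera has in their place "tool_from_camera" (4x4, takes a point from camera to tool coordinates, whose origin is the TCP and whose axes are the tool frame's). Camera axes: x right, y down, z forward; pixel columns grow to the right and rows downward; lengths in m; the calibration is good to about 2 mm. A picture is of the moment at which its call begins: read the wrist's pose just before it. camera_model takes no time and is no camera call.
- bot.job_done(): hands the job in, once; it reports no verdict.
Trained networks look in the newest picture that a camera, given by its name, has taken for a name from the list of things; names that differ only in an ending like _2 or _b are one class to them, and where a whole thing is asked for, a point or a joint stands for the part that bears it (a point fixed in the world has none). Each returns a list of dicts, best first, with "conf" (0 to 1); they miss things now and then, are a little off and sometimes report something else, mostly with a low value. They report only what shows in the picture. A call takes as long as a camera call.
- bot.regions_of(camera, label): "pixels" (384x512 bool, what is visible of it) and "point" ([row, column] in pixels, amid what is visible of it).
The state is a dict: "time": time; "q": joint angles; "qd": joint speeds; "joint_efforts": joint torques, N m; "ee_pos": TCP position; "tcp_rot": TCP orientation; "wrist_force": force on the tool from outside, world axes, zero at the start; "torque": the same for the moment, N m; "opening": finger opening in m.
Only numpy, scipy, OpenCV 4.12 (cv2) and the standard library are available. Lean on these libraries where they do the work, as an engineer would, in place of code of your own. Each camera call takes 0.05 s, during which the arm holds its last target. There are 200 camera calls.

### The job

Shut the gas on the bench: take the loose crank out of its holder, seat it fully home over the flat bar down in the open well of the valve block, and only then turn it clockwise (seen from above) until the valve stops. Leave the crank standing seated on the valve.

Things in the scene. Friction and masses are not known exactly. Their poses are not given: they have to be found in the camera images.
- crank_grip (a point): Loose crank, about 0.45 kg: centre of its grip block, 44 (x) x 28 (y) x 58 mm tall. x: along its arm, z: up. Round collar 88 mm wide, 6 thick; underside 35 mm below this point. Under it two prongs 24 mm long, 36 mm along x, leaving a slot 18 mm wide along x. Arm (16 mm wide, 5 to 15 mm above this point) runs to x = 114 mm; a knob 22 mm wide at x = 102 rises to 51 mm above this point.
- tang_top (a point): Top centre of the tang, a flat bar 46 (x) x 7 (y) x 18 mm tall in an open well (64 wide, 28 deep) in the fixed valve block, 110 x 110 x 60 mm. z: up, its turning axis. Top is 10 mm below the block's top. The crank's slot goes over it, arm either way, within 5 mm and 15 degrees; home, collar flat on the block, crank_grip is 45 mm above this point. The like block with a domed cap is not the valve.
- tang (a joint): Turn of the tang, rad, growing clockwise seen from above: 0 open (tang in line with the block's two pipe stubs), 1.2 shut, against a stop. Starts between 0.05 and 0.4, stays where left, resists with 0.06 N m. The seated crank has about 16 degrees (0.29 rad) of free play either way before it bears on the tang.
- holder: The crank's holder: grey plastic block 120 x 120 x 45 mm, fixed on the bench, origin at the centre of its underside, z up. An empty round well, 64 mm wide and 28 mm deep, is in its top. The crank starts upright in it, prongs in the well and collar on the top: lift it straight up by 30 mm or more to free it.

How it is judged:
By the outcome, as a careful person would: the job done as asked, in the order asked, and still so for the second after the job is handed in, with the robot touching nothing.
It also fails if it takes over 48 s, if anything falls off the work surface, if the arm or the gripper's body presses on something with over 40 N, if the wrist force passes 120 N, or if a joint passes its speed limit or range.

## Working session

There is one attempt and no reset: what is moved stays moved. The work goes in short steps, Python scripts to look and compute and a shell command to move; the robot and the scene stay as the last step left them, time stands still between calls to the robot, and variables do not carry over. Pictures are saved under pics/ and viewed, about 8 in all and at most 12, crops included, and the job is handed in when it is done.

```bash
mkdir -p pics
cat > h.py <<'E'
import numpy as np,cv2
from scipy.spatial.transform import Rotation as R
from workcell import bot
def pose():
    o=bot.get_obs();T=np.eye(4);T[:3,:3]=R.from_euler('xyz',o['tcp_rot'],degrees=True).as_matrix();T[:3,3]=o['ee_pos'];return T
def cam(n):
    T=pose();im,d=bot.camera(n);m=bot.camera_model(n)
    K=np.array([[m['fx'],0,m['cx']],[0,m['fy'],m['cy']],[0,0,1.]]);D=np.array([m['k1'],0,0,0.])
    if n=='wrist': W=T@np.array(m['tool_from_camera'])
    else:
        C=np.eye(4);C[:3,:3]=R.from_rotvec(np.ravel(m['rvec'])).as_matrix();C[:3,3]=np.ravel(m['tvec']);W=np.linalg.inv(C)
    h,w=d.shape;u,v=np.meshgrid(np.arange(w),np.arange(h))
    s=cv2.undistortPoints(np.stack([u,v],-1).reshape(-1,1,2).astype(float),K,D).reshape(h,w,2)
    P=np.concatenate([s*d[...,None],d[...,None]],-1)@W[:3,:3].T+W[:3,3];P[d==0]=np.nan
    return im,d,P
def save(im,f): cv2.imwrite('pics/'+f,cv2.cvtColor(im,cv2.COLOR_RGB2BGR))
E
python3 - <<'E'
from h import *
print(bot.get_obs())
ims=[]
for n in('top','side'):
    im,d,P=cam(n);ims.append(im);np.savez(f'{n}.npz',im=im,P=P)
    for l in('crank_grip','tang','holder'):
        for r in bot.regions_of(n,l)[:2]:
            Q=P[r['pixels']];print(n,l,round(r['conf'],2),r['point'],r['pixels'].sum(),np.nanmedian(Q,0).round(3),np.nanpercentile(Q,2,axis=0).round(3),np.nanpercentile(Q,98,axis=0).round(3))
save(cv2.resize(np.hstack(ims),(800,300)),'a.png')
save(ims[0],'top.png')
E
```

```text
{'time': 0.0, 'q': array([6.68060338e+01, 5.01190780e+00, 1.00334278e+01, 9.51000277e+01,
       6.75791232e-04, 8.99994895e+01]), 'qd': array([ 0.13854644,  0.03592229,  0.10811821, -0.0607879 ,  0.03110947,
        0.13717159]), 'joint_efforts': array([ 2.38837119e-04, -5.20383918e+01,  4.64801002e+01,  1.64500420e-02,
       -7.55460292e-05, -9.87996202e-06]), 'ee_pos': array([0.21651792, 0.50532965, 0.23056613]), 'tcp_rot': array([-8.99993235e+01,  7.85077406e-02,  6.68065443e+01]), 'wrist_force': array([ 0.06011383,  0.90107587, -0.50439889]), 'torque': array([ 0.07424959,  0.03832591, -0.00875671]), 'opening': 0.08554411599668119}
top crank_grip 0.85 [164.4, 362.8] 1631 [ 0.554 -0.245  0.056] [ 0.508 -0.287  0.043] [ 0.647 -0.204  0.13 ]
top holder 0.72 [182.0, 340.7] 1769 [ 0.535 -0.222  0.044] [ 0.484 -0.305  0.005] [ 0.608 -0.178  0.047]
side crank_grip 0.96 [256.9, 355.1] 1882 [ 0.545 -0.261  0.081] [ 0.506 -0.289  0.048] [ 0.646 -0.213  0.131]
side tang 0.6 [150.5, 226.1] 65 [0.559 0.224 0.048] [0.541 0.218 0.039] [0.577 0.233 0.053]
side holder 0.6 [284.0, 341.8] 2423 [ 0.51  -0.277  0.045] [ 0.48  -0.313  0.002] [ 0.602 -0.183  0.049]
```

View pics/top.png

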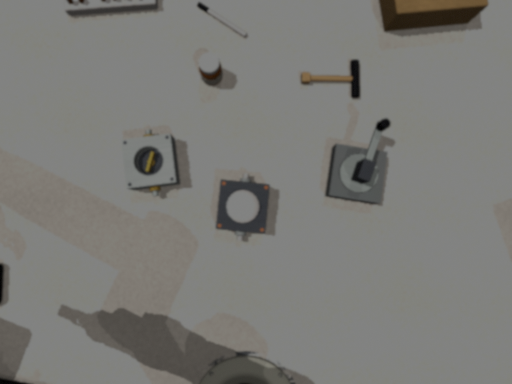

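View pics/a.png

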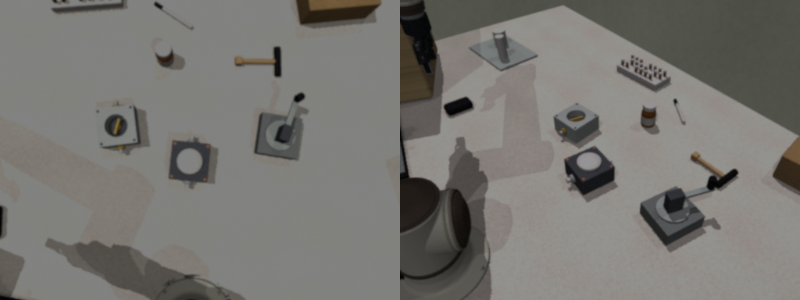

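The top view shows the valve with its yellow tang at (row 160, col 150), and its stubs at (133,148) and (188,155). The capped decoy is at (206,243). The crank is at (170,365) with its knob at (125,383).

Run:
```python
from h import *
for n in('top','side'):
    z=np.load(n+'.npz');im=z['im'];P=z['P'];X,Y,Z=P[...,0],P[...,1],P[...,2]
    print(n)
    near=(abs(X-.555)<.13)&(abs(Y+.245)<.1)
    for nm,a,b in(('griptop',.1035,.115),('knob',.118,.14),('holdtop',.038,.0475),('collar',.048,.056)):
        m=near&(Z>a)&(Z<b);Q=P[m]
        if m.sum()>5:
            r=cv2.minAreaRect(Q[:,:2].astype(np.float32)*1000);print(nm,m.sum(),Q.mean(0).round(4),r)
    hsv=cv2.cvtColor(im,cv2.COLOR_RGB2HSV)
    yel=(hsv[...,0]>15)&(hsv[...,0]<35)&(hsv[...,1]>110)&(abs(X-.56)<.12)&(abs(Y-.225)<.12)
    k,lab,st,c=cv2.connectedComponentsWithStats(yel.astype(np.uint8))
    for i in range(1,k):
        Q=P[lab==i]
        if len(Q)>5:
            r=cv2.minAreaRect(Q[:,:2].astype(np.float32)*1000);print('yel',c[i].round(1),len(Q),np.nanmean(Q,0).round(4),r)
    m=(abs(X-.56)<.09)&(abs(Y-.225)<.09)&(Z>.054)&(Z<.066);Q=P[m]
    print('block',m.sum(),np.median(Q,0).round(4),cv2.minAreaRect(Q[:,:2].astype(np.float32)*1000))
```

```text
top
griptop 297 [ 0.553  -0.2453  0.1079] ((585.2874755859375, -257.72222900390625), (28.58374786376953, 125.7059097290039), 70.47383117675781)
knob 93 [ 0.6417 -0.2761  0.1285] ((642.2108154296875, -276.402099609375), (19.938343048095703, 19.95607566833496), 85.02289581298828)
holdtop 1575 [ 0.5439 -0.2402  0.0439] ((547.2371215820312, -244.24490356445312), (122.69136047363281, 121.17888641357422), 82.68888092041016)
collar 662 [ 0.5431 -0.2371  0.0503] ((547.5322265625, -244.41094970703125), (95.40715026855469, 108.01751708984375), 83.42227172851562)
yel [150.2 161.4] 111 [0.5605 0.2271 0.045 ] ((561.1849365234375, 228.40953063964844), (16.76051139831543, 45.37391662597656), 77.6287612915039)
yel [154.2 187.9] 35 [0.5014 0.2178 0.036 ] ((501.44061279296875, 218.0802001953125), (8.049139976501465, 21.014026641845703), 9.196386337280273)
block 1856 [0.5606 0.2291 0.0591] ((561.49462890625, 228.8153533935547), (111.4979248046875, 112.60411834716797), 8.731959342956543)
side
griptop 337 [ 0.5554 -0.2527  0.1094] ((585.3870239257812, -263.37091064453125), (29.933767318725586, 130.976013
[... 170 characters left out ...]
op 1381 [ 0.5311 -0.2592  0.0452] ((546.1632690429688, -246.74563598632812), (122.8034439086914, 123.10472106933594), 82.04505157470703)
collar 809 [ 0.5356 -0.2559  0.0516] ((544.0232543945312, -247.39927673339844), (119.98217010498047, 118.95503997802734), 83.09556579589844)
yel [226.1 151.6] 62 [0.5624 0.225  0.048 ] ((564.0952758789062, 236.78004455566406), (33.24308395385742, 42.4976806640625), 76.56373596191406)
yel [209.8 167.1] 30 [0.5001 0.2105 0.0349] ((499.4336853027344, 212.28855895996094), (16.241621017456055, 10.580008506774902), 83.55367279052734)
block 926 [0.5571 0.2201 0.0613] ((560.4775390625, 226.3101806640625), (113.28580474853516, 115.00343322753906), 9.710685729980469)
```

```bash
J="python3 -m jog"; 
python3 -m jog '[[0,0.76,-1.74,-0.1,0,0,0],[0,1.52,-3.48,-0.2,0,0,0],[0,2.28,-5.22,-0.3,0,0,0],[0,3.04,-6.96,-0.4,0,0,0],[0,3.8,-8.7,-0.5,0,0,0]]' 60
python3 -c "from h import *;o=bot.get_obs();print(o['q'].round(1),o['ee_pos'],o['tcp_rot'])"
python3 -m jog '[[0,0.76,-1.74,-0.1,0,0,0],[0,1.52,-3.48,-0.2,0,0,0],[0,2.28,-5.22,-0.3,0,0,0],[0,3.04,-6.96,-0.4,0,0,0],[0,3.8,-8.7,-0.5,0,0,0]]'
python3 -c "from h import *;o=bot.get_obs();print(o['q'].round(1),o['ee_pos'],o['tcp_rot'])"
```

```text
time: 0.9
ee_pos: [0.3119, 0.2864, 0.2188]
tcp_rot: [-90.0, -0.0, 66.8]
wrist_force: [2.1, 1.1, 0.3]
opening: 0.0854
[ 42.6 -12.5  -7.9  94.6  -0.   65.7] [0.31188914 0.28635854 0.21875858] [-9.00203074e+01 -2.82488126e-02  6.68372778e+01]
time: 1.4
ee_pos: [0.407, 0.0686, 0.2065]
tcp_rot: [-90.1, -0.0, 66.8]
wrist_force: [0.7, 0.1, -0.0]
opening: 0.0853
[  9.6 -14.2 -10.6  93.5   0.   32.8] [0.4069853  0.0686335  0.20651833] [-9.00504992e+01 -3.62760199e-02  6.68103383e+01]
```

```bash
python3 -m jog '[[0,0.76,-1.74,0,0,0,0],[0,1.52,-3.48,0,0,0,0],[0,2.28,-5.22,0,0,0,0],[0,3.04,-6.96,0,0,0,0],[0,3.8,-8.7,0,0,0,0]]' >/dev/null
python3 -m jog '[[0,0.76,-1.74,0,0,0,0.4],[0,1.52,-3.48,0,0,0,0.86],[0,1.76,-3.92,0,0,0,0.86],[0,1.76,-3.92,0,0,0,0.86]]'
python3 - <<'E'
from h import *
im,d,P=cam('wrist');X,Y,Z=P[...,0],P[...,1],P[...,2]
save(im,'w1.png')
near=(abs(X-.58)<.13)&(abs(Y+.25)<.1)
for nm,a,b in(('griptop',.104,.115),('grip+arm',.09,.115),('knob',.122,.14),('collar',.048,.056),('hold',.04,.0475)):
    Q=P[near&(Z>a)&(Z<b)]
    if len(Q)>5: print(nm,len(Q),Q.mean(0).round(4),cv2.minAreaRect(Q[:,:2].astype(np.float32)*1000))
gt=P[near&(Z>.1045)&(Z<.115)]
# split grip block: project on arm direction
u=np.array([np.cos(np.radians(-19)),np.sin(np.radians(-19))]);s=(gt[:,:2]-[.5455,-.244])@u
Q=gt[abs(s)<.03]; print(len(Q),Q.mean(0),cv2.minAreaRect(Q[:,:2].astype(np.float32)*1000),pose()[:3,3])
E
```

```text
time: 2.3
ee_pos: [0.5458, -0.2464, 0.2052]
tcp_rot: [-89.9, -0.0, 71.0]
wrist_force: [-0.3, 0.3, -0.3]
opening: 0.0851
griptop 1525 [ 0.5527 -0.2474  0.1079] ((583.612060546875, -257.94830322265625), (28.100475311279297, 124.58737182617188), 71.13148498535156)
grip+arm 2598 [ 0.5718 -0.2538  0.1024] ((583.7056274414062, -257.6916809082031), (28.091537475585938, 124.67952728271484), 71.39872741699219)
knob 432 [ 0.6403 -0.2769  0.1287] ((641.969970703125, -277.67724609375), (20.507755279541016, 21.269790649414062), 32.48711013793945)
collar 2984 [ 0.5389 -0.2426  0.05  ] ((543.73193359375, -244.00531005859375), (86.6834716796875, 81.16754913330078), 70.24524688720703)
hold 5939 [ 0.5391 -0.2427  0.0441] ((546.1723022460938, -245.14892578125), (120.65775299072266, 119.70661163330078), 82.419677734375)
1380 [ 0.54477233 -0.24466682  0.10778828] ((545.2640991210938, -245.06800842285156), (28.042356491088867, 43.92417907714844), 70.32710266113281) [ 0.54541685 -0.24510409  0.20570991]
```

View pics/w1.png

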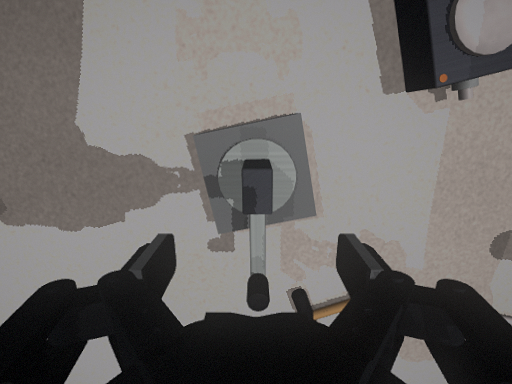

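The wrist picture shows the jaws centred on the grip and aligned with it (grip at (185,257), knob at (290,258)). I'll go down and grip.

```bash
python3 -m jog '[[0,0,0,-1.9,0,0,0],[0,0,0,-3.8,0,0,0],[0,0,0,-5.2,0,0,0],[0,0,0,-5.66,0,0,0],[0,0,0,-5.66,0,0,0]]' 70
python3 -m jog '[[1,0,0,0,0,0,0],[1,0,0,0,0,0,0],[1,0,0,0,0,0,0],[1,0,0,0,0,0,0],[1,0,0,0,0,0,0]]' 70
python3 -m jog '[[1,0,0,0,0,0,0],[1,0,0,0,0,0,0],[1,0,0,0,0,0,0]]' 70
```

```text
time: 2.85
ee_pos: [0.5448, -0.2435, 0.0642]
tcp_rot: [-89.9, -0.0, 71.2]
wrist_force: [0.8, 0.2, 0.1]
opening: 0.0854
time: 3.35
ee_pos: [0.5461, -0.2454, 0.0661]
tcp_rot: [-90.1, 0.0, 71.1]
wrist_force: [-0.4, -0.5, 6.3]
opening: 0.0275
time: 3.65
ee_pos: [0.5461, -0.2454, 0.0661]
tcp_rot: [-90.1, 0.0, 71.1]
wrist_force: [-0.6, -1.3, 7.1]
opening: 0.0275
```

```bash
python3 -m jog '[[1,0,0,0.6,0,0,0],[1,0,0,1.6,0,0,0],[1,0,0,2.8,0,0,0],[1,0,0,4,0,0,0],[1,0,0,4.8,0,0,0]]' 70
python3 -m jog '[[1,0,1,0,0,0,0],[1,0,2.6,0,0,0,0],[1,0,4.2,0,0,0,0],[1,0,5.8,0,0,0,0],[1,0,7.4,0,0,0,0]]'
python3 -m jog '[[1,0,1.6,0,0,0,0],[1,0.1,3.2,0,0,0,0.3],[1,0.2,4.8,0,0,0,0.6],[1,0.3,6.4,0,0,0,0.9],[1,0.4,8,0,0,0,1.2]]'
python3 -m jog '[[1,0.1,1.6,0,0,0,0.1],[1,0.2,2.6,0,0,0,0.1],[1,0.24,3.3,0,0,0,0.1],[1,0.24,3.5,0,0,0,0.1],[1,0.24,3.5,0,0,0,0.1]]'
python3 - <<'E'
from h import *
for n in('wrist','top','side'):
    im,d,P=cam(n);np.savez('c_'+n,im=im,P=P)
    if n=='wrist':w=im
    if n=='side': save(np.hstack([cv2.resize(w,(400,300)),cv2.resize(im,(400,300))]),'b.png')
    X,Y,Z=P[...,0],P[...,1],P[...,2];near=(abs(X-.6)<.16)&(abs(Y-.22)<.12)
    hsv=cv2.cvtColor(im,cv2.COLOR_RGB2HSV)
    yel=near&(hsv[...,0]>15)&(hsv[...,0]<35)&(hsv[...,1]>110)&(Z<.06)
    k,lab,st,c=cv2.connectedComponentsWithStats(yel.astype(np.uint8))
    for i in range(1,k):
        Q=P[lab==i]
        if len(Q)>15: print(n,'yel',c[i].round(1),len(Q),np.nanmean(Q,0).round(4),cv2.minAreaRect(Q[:,:2].astype(np.float32)*1000))
    for nm,a,b in(('block',.054,.066),):
        Q=P[near&(Z>a)&(Z<b)];
        if len(Q)>5: print(n,nm,len(Q),Q.mean(0).round(4),cv2.minAreaRect(Q[:,:2].astype(np.float32)*1000))
o=bot.get_obs();print(o['q'].round(1),o['ee_pos'],o['tcp_rot'],o['time'])
E
```

```text
time: 4.15
ee_pos: [0.5457, -0.245, 0.1877]
tcp_rot: [-90.1, 0.0, 71.1]
wrist_force: [0.2, 0.7, -3.5]
opening: 0.0278
time: 4.65
ee_pos: [0.5451, -0.0585, 0.1854]
tcp_rot: [-90.0, -0.0, 71.1]
wrist_force: [0.9, -1.3, -4.2]
opening: 0.0273
time: 5.15
ee_pos: [0.5552, 0.1416, 0.1854]
tcp_rot: [-90.0, 0.0, 77.2]
wrist_force: [0.8, 0.3, -3.6]
opening: 0.0274
time: 5.65
ee_pos: [0.5615, 0.2276, 0.1848]
tcp_rot: [-90.0, 0.0, 77.6]
wrist_force: [-0.7, -0.0, -4.5]
opening: 0.0276
wrist yel [235.5 124.9] 193 [0.5004 0.2199 0.0356] ((500.55145263671875, 219.89976501464844), (9.363539695739746, 23.48431968688965), 11.10168743133545)
wrist block 3866 [0.5237 0.232  0.0592] ((546.392822265625, 225.77076721191406), (81.61214447021484, 110.55001068115234), 8.819318771362305)
top yel [154.6 187.8] 35 [0.5017 0.217  0.0358] ((501.65997314453125, 217.5896453857422), (7.627864360809326, 20.477651596069336), 8.598950386047363)
top block 1167 [0.5513 0.2074 0.0591] ((613.0427856445312, 165.25563049316406), (105.1584701538086, 309.9869079589844), 57.17262649536133)
side yel [225.9 151.7] 67 [0.5617 0.2249 0.0478] ((562.9559936523438, 235.63186645507812), (31.10256576538086, 42.07109069824219), 75.11717224121094)
side yel [209.8 166.9] 29 [0.5003 0.2107 0.0353] ((500.5040283203125, 211.53805541992188), (8.357738494873047, 22.181140899658203), 2.2274158000946045)
side block 942 [0.5602 0.2203 0.061 ] ((633.4444580078125, 206.30718994140625), (143.90513610839844, 296.33544921875), 75.44972229003906)
[22.  12.  12.8 90.8 -0.  34.4] [0.56166799 0.22641737 0.18498993] [-9.00011417e+01  1.51740787e-02  7.75382920e+01] 5.8
```

View pics/b.png

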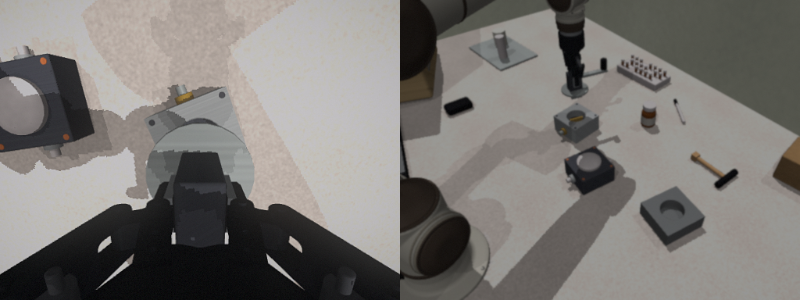

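```bash
python3 -m jog '[[1,0,0.06,-1,0,0,0],[1,0,0.06,-2.2,0,0,0],[1,0,0.06,-2.8,0,0,0],[1,0,0.06,-2.8,0,0,0]]' 70
python3 -m jog '[[1,0,0,-0.2,0,0,0],[1,0,0,-0.4,0,0,0],[1,0,0,-0.6,0,0,0],[1,0,0,-0.8,0,0,0],[1,0,0,-0.95,0,0,0]]'
```

```text
time: 6.2
ee_pos: [0.5605, 0.2278, 0.1126]
tcp_rot: [-89.8, 0.1, 77.6]
wrist_force: [-0.1, 0.2, -3.8]
opening: 0.0274
time: 6.7
ee_pos: [0.5616, 0.2291, 0.0907]
tcp_rot: [-90.0, 0.0, 77.6]
wrist_force: [0.9, 0.2, -4.2]
opening: 0.0272
```

```bash
python3 -m jog '[[1,0,0,-0.12,0,0,0],[1,0,0,-0.24,0,0,0],[1,0,0,-0.34,0,0,0],[1,0,0,-0.34,0,0,0]]'
python3 -m jog '[[1,0,0,-0.06,0,0,0],[1,0,0,-0.12,0,0,0],[1,0,0,-0.12,0,0,0]]'
```

```text
time: 7.1
ee_pos: [0.5615, 0.229, 0.0821]
tcp_rot: [-90.0, 0.0, 77.6]
wrist_force: [0.5, -0.1, -3.6]
opening: 0.0273
time: 7.4
ee_pos: [0.5617, 0.2291, 0.0811]
tcp_rot: [-90.1, -0.0, 77.6]
wrist_force: [-4.0, -0.6, 5.6]
opening: 0.0272
```

Contact came exactly at the computed seat height (TCP z 0.081). I'll turn clockwise and watch the moment.

```bash
t(){ python3 -c "from h import *;o=bot.get_obs();print('T',o['torque'].round(3),o['q'][5].round(1))"; }; t
python3 -m jog '[[1,0,0,0,0,0,-1],[1,0,0,0,0,0,-2],[1,0,0,0,0,0,-3],[1,0,0,0,0,0,-4],[1,0,0,0,0,0,-5]]';t
python3 -m jog '[[1,0,0,0,0,0,-1],[1,0,0,0,0,0,-2],[1,0,0,0,0,0,-3],[1,0,0,0,0,0,-4],[1,0,0,0,0,0,-5]]';t
```

```text
T [-0.413  0.803 -0.043] 34.6
time: 7.9
ee_pos: [0.5623, 0.2283, 0.0811]
tcp_rot: [-90.1, -0.0, 52.4]
wrist_force: [-0.8, -5.5, 4.8]
opening: 0.0272
T [-1.182  0.297  0.296] 59.8
time: 8.4
ee_pos: [0.5621, 0.2283, 0.0811]
tcp_rot: [-90.1, -0.1, 27.4]
wrist_force: [-2.0, -6.4, 5.8]
opening: 0.0273
T [-1.181  0.712  0.318] 84.8
```

Yaw is now 27.4 (crank −62.6). I expect to meet the stop at about 13.5.

```bash
t(){ python3 -c "from h import *;o=bot.get_obs();print('T',o['torque'].round(3),o['q'][5].round(1))"; }
python3 -m jog '[[1,0,0,0,0,0,-0.6],[1,0,0,0,0,0,-1.2],[1,0,0,0,0,0,-1.8],[1,0,0,0,0,0,-2.2],[1,0,0,0,0,0,-2.2]]';t
python3 -m jog '[[1,0,0,0,0,0,-0.3],[1,0,0,0,0,0,-0.6],[1,0,0,0,0,0,-0.6]]';t
python3 -m jog '[[1,0,0,0,0,0,-0.3],[1,0,0,0,0,0,-0.6],[1,0,0,0,0,0,-0.6]]';t
```

```text
time: 8.9
ee_pos: [0.5614, 0.2281, 0.0811]
tcp_rot: [-90.1, -0.0, 16.5]
wrist_force: [-6.0, -6.7, 7.5]
opening: 0.0275
T [-1.358  1.19   0.102] 95.6
time: 9.2
ee_pos: [0.5608, 0.2279, 0.0811]
tcp_rot: [-90.1, 0.1, 13.6]
wrist_force: [-8.2, -9.0, 10.7]
opening: 0.0269
T [-1.801  1.947  0.405] 98.6
time: 9.5
ee_pos: [0.5602, 0.2277, 0.0811]
tcp_rot: [-90.1, 0.1, 10.6]
wrist_force: [-12.7, -10.2, 12.9]
opening: 0.0271
T [-2.081  2.617  0.873] 101.6
```

```bash
t(){ python3 -c "from h import *;o=bot.get_obs();print('T',o['torque'].round(3),o['q'][5].round(1))"; }
python3 -m jog '[[1,0,0,0,0,0,-0.3],[1,0,0,0,0,0,-0.6],[1,0,0,0,0,0,-0.6]]';t
python3 - <<'E'
from h import *
w,d,P=cam('wrist');im,d,P=cam('side')
save(np.hstack([cv2.resize(w,(400,300)),cv2.resize(im[100:220,150:310],(400,300))]),'d.png')
X,Y,Z=P[...,0],P[...,1],P[...,2];near=(abs(X-.56)<.14)&(abs(Y-.18)<.16)
for a in np.arange(.054,.08,.002): print(round(a,3),(near&(Z>a)&(Z<a+.002)).sum(),end='; ')
im,d,P=cam('top');X,Y,Z=P[...,0],P[...,1],P[...,2]
Q=P[(abs(X-.57)<.1)&(abs(Y-.12)<.04)&(Z>.12)&(Z<.16)];print(len(Q),np.median(Q,0) if len(Q) else '')
E
```

```text
time: 9.8
ee_pos: [0.5601, 0.2276, 0.0812]
tcp_rot: [-90.1, 0.1, 7.7]
wrist_force: [-14.1, -9.9, 13.2]
opening: 0.0273
T [-2.246  2.642  1.899] 104.5
0.054 36; 0.056 33; 0.058 96; 0.06 362; 0.062 246; 0.064 62; 0.066 143; 0.068 110; 0.07 42; 0.072 46; 0.074 67; 0.076 57; 0.078 10; 113 [0.57546455 0.12551963 0.14480296]
```

View pics/d.png

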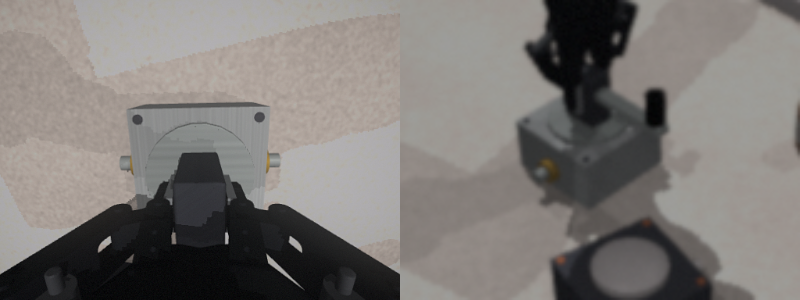

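The moment rose sharply, from 0.87 to 1.9 N m over 3°, so the stop is reached. The crank is at −82°, which agrees with the knob position, and the collar is flat on the block. I'll relax within the free play, release and retreat.

```bash
python3 -m jog '[[1,0,0,0.02,0,0,0.6],[1,0,0,0.04,0,0,1.2],[1,0,0,0.04,0,0,1.2]]'
python3 -m jog '[[0.5,0,0,0,0,0,0],[0,0,0,0,0,0,0],[0,0,0,0,0,0,0],[0,0,0,0,0,0,0],[0,0,0,0,0,0,0]]'
python3 -m jog '[[0,0,0,0,0,0,0],[0,0,0,0.6,0,0,0],[0,0,0,1.6,0,0,0],[0,0,0,3,0,0,0],[0,0,0,4.4,0,0,0]]'
python3 -m jog '[[0,-1,0,1,0,0,0],[0,-2.6,0,1.4,0,0,0],[0,-4,0,1.4,0,0,0],[0,-4,0,1.4,0,0,0]]'
python3 - <<'E'
from h import *
w,d,P=cam('wrist');im,d,Q=cam('top')
save(np.hstack([cv2.resize(w,(400,300)),cv2.resize(im[100:220,80:240],(400,300))]),'e.png')
for P in(P,Q):
    X,Y,Z=P[...,0],P[...,1],P[...,2];near=(abs(X-.56)<.09)&(Y<.31)&(Y>.09)
    for nm,a,b in(('grip',.118,.13),('knob',.138,.155),('collar',.0635,.072),('block',.055,.0625)):
        q=P[near&(Z>a)&(Z<b)]
        if len(q)>5: print(nm,len(q),np.median(q,0).round(4),cv2.minAreaRect(q[:,:2].astype(np.float32)*1000))
print(bot.get_obs()['time'],bot.get_obs()['wrist_force'])
E
```

```text
time: 10.25
ee_pos: [0.5606, 0.2278, 0.0812]
tcp_rot: [-90.1, 0.1, 13.7]
wrist_force: [-7.8, -6.5, 4.1]
opening: 0.0274
time: 10.75
ee_pos: [0.5617, 0.2292, 0.0806]
tcp_rot: [-90.0, -0.0, 13.6]
wrist_force: [-0.1, 0.1, -0.0]
opening: 0.0855
time: 11.25
ee_pos: [0.5613, 0.2289, 0.1927]
tcp_rot: [-90.0, -0.0, 13.6]
wrist_force: [0.5, -0.4, -0.7]
opening: 0.085
time: 11.65
ee_pos: [0.4589, 0.2291, 0.2282]
tcp_rot: [-90.0, -0.1, 13.7]
wrist_force: [1.2, 0.8, -0.0]
opening: 0.0852
grip 1315 [0.5603 0.2286 0.1228] ((570.4913940429688, 187.16311645507812), (27.52378273010254, 130.1966552734375), 14.075081825256348)
collar 2274 [0.5447 0.2397 0.065 ] ((557.7935180664062, 230.136474609375), (86.2176513671875, 80.14286041259766), 48.93700408935547)
block 3605 [0.5391 0.2508 0.059 ] ((560.0687255859375, 228.33773803710938), (110.93838500976562, 110.11271667480469), 8.621798515319824)
grip 317 [0.5624 0.2269 0.123 ] ((572.1448974609375, 184.19070434570312), (28.358047485351562, 135.68527221679688), 13.599376678466797)
knob 95 [0.5858 0.1282 0.1446] ((585.876220703125, 128.60104370117188), (20.410242080688477, 20.399478912353516), 2.06093168258667)
collar 619 [0.5475 0.2237 0.0654] ((562.612060546875, 225.6610107421875), (86.77173614501953, 92.32349395751953), 15.79259967803955)
block 1204 [0.5494 0.2271 0.0591] ((561.2311401367188, 228.35040283203125), (111.08113098144531, 111.47344970703125), 9.04718017578125)
11.75 [-0.28385512  0.37294168  0.17368907]
```

View pics/e.png

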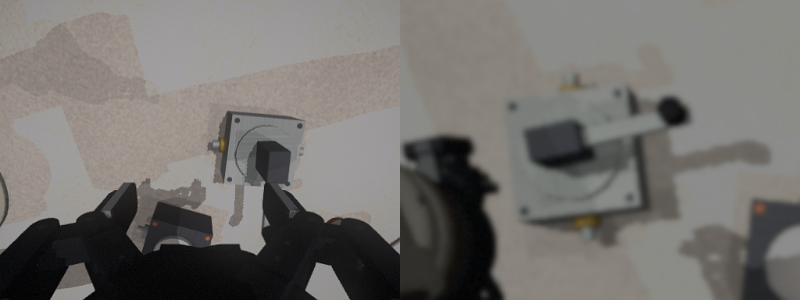

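```bash
python3 -c "from h import *;print(bot.job_done())"
```

```text
the job is handed in; nothing more can be done
None
```

The valve should now be shut, and the crank is standing seated on it; the job was handed in at about 11.8 s.

- **Seating:** I lifted the crank out of its holder and lowered it over the tang. It made contact at the height I had worked out for home (TCP z 0.081 m).
- **Turning:** I then turned it clockwise by about 70°, until the moment at the wrist rose from 0.9 to 1.9 N m over the last 3°. I read that as the stop. I eased back 6° within the free play, opened the gripper and moved the arm clear.
- **Last checks:**
  - The collar top was at 0.065 m on the 0.059 m block top, so it lies flat.
  - The grip top was at 0.123 m, against 0.124 expected.
  - The crank stood upright at about −76° yaw, as expected for a shut tang.
  - The wrist force was about zero.

No check failed. The tang itself is hidden under the crank, so that it is shut rests on the stop moment and the crank's angle, not on a direct view. While turning, the crank ended about 6° past the stop angle I had estimated. I put that down to give in the arm and the uncertain free play.

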